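# Sort salvaged components into their trays at the electronics repair bench

## Task

Sort the five salvaged parts off the bench: stand both round capacitors upright in the round dish, both relays with their blades still up in the square tray, and lay the finned heat sink lengthwise in the long tray, fins up. Each part must stand flat on the floor of its tray; set the parts down rather than dropping them, and leave the circuit board and the multimeter where they are.

Things in the scene. Friction and masses are not known exactly. Their poses are not given: they have to be found in the camera images.
- capacitor_a: First electrolytic capacitor, an upright can 30 mm in diameter and 45 mm tall, black sleeve with a round aluminium top; starts standing on the bench; about 50 g. Origin: centre of its underside, z up. The two capacitors are interchangeable.
- capacitor_b: Second electrolytic capacitor, an upright can 30 mm in diameter and 45 mm tall, black sleeve with a round aluminium top; starts standing on the bench; about 50 g. Origin: centre of its underside, z up. The two capacitors are interchangeable.
- relay_a: First automotive relay standing on its cover with its five brass blades pointing up: black body 28 x 28 mm, 28 mm tall, a thin grey line round it near the top; blades stand 10 mm above the body in the middle (38 mm overall); about 40 g. Grip the body by two opposite sides. Origin: centre of its underside, x and y square to the sides, z up. The two relays are interchangeable.
- relay_b: Second automotive relay standing on its cover with its five brass blades pointing up: black body 28 x 28 mm, 28 mm tall, a thin grey line round it near the top; blades stand 10 mm above the body in the middle (38 mm overall); about 40 g. Grip the body by two opposite sides. Origin: centre of its underside, x and y square to the sides, z up. The two relays are interchangeable.
- heat_sink: Bare aluminium heat sink, a block 90 mm long (its x), 28 mm wide (its y) and 36 mm tall with six thin fins running along its length, fins up; about 140 g. Grip it across its 28 mm width at mid-length; the outer fins are rigid. Origin: centre of its underside, z up.
- round_dish: Round steel dish with a flat floor, fixed to the bench: 128 mm outer and 120 mm inner diameter, rim 14 mm above the bench, floor 4 mm above the bench, wall 4 mm. Place for both capacitors. Origin: centre of its underside, on the bench.
- square_tray: Square grey plastic tray, fixed to the bench: 120 x 120 mm outside, 112 x 112 mm inside, rim 14 mm above the bench, floor 4 mm above the bench, walls 4 mm. Place for both relays. Origin: centre of its underside, on the bench; x and y square to the walls.
- long_tray: Oblong grey plastic tray, fixed to the bench: 165 mm (its x) by 88 mm (its y) outside, 157 x 80 mm inside, rim 14 mm above the bench, floor 4 mm above the bench, walls 4 mm. Place for the heat sink. Origin: centre of its underside, on the bench.
- circuit_board: Bystander: green circuit board, 120 x 100 mm, on a black base, up to 24 mm tall, lying loose at the left of the work. Leave it alone. Origin: centre of its underside.
- multimeter: Bystander: yellow hand-held multimeter with a dial, 150 x 78 x 47 mm, lying loose at the right of the work. Leave it alone. Origin: centre of its underside; x is its long axis.
Not all that is in view belongs to the job. Leave any pink look-alike of the relay_a alone. What is shaped like the relay_b but green is not meant.

How it is judged (in metres and radians):
At the end, for the whole second after the job is handed in: Both capacitors in the round dish, both relays in the square tray (blades up), the heat sink in the long tray (fins up, within 0.35 rad of lengthwise): all inside the walls, upright within 0.12 rad, undersides under 8 mm above the bench, at rest (horizontal distance between each of capacitor_a, capacitor_b and round_dish below 0.047 m and z of each of capacitor_a, capacitor_b in the frame of round_dish below 0.008 m and angle between each of capacitor_a, capacitor_b, relay_a, relay_b, heat_sink's own z axis and vertical below 0.12 rad and linear speed of each of capacitor_a, capacitor_b, relay_a, relay_b, heat_sink below 0.02 m/s and angular speed of each of capacitor_a, capacitor_b, relay_a, relay_b, heat_sink below 0.3 rad/s and x of relay_a in the frame of square_tray between -0.044 and 0.044 m and y of relay_a in the frame of square_tray between -0.044 and 0.044 m and z of each of relay_a, relay_b in the frame of square_tray below 0.008 m and x of relay_b in the frame of square_tray between -0.044 and 0.044 m and y of relay_b in the frame of square_tray between -0.044 and 0.044 m and x of heat_sink in the frame of long_tray between -0.037 and 0.037 m and y of heat_sink in the frame of long_tray between -0.028 and 0.028 m and angle between the x axis of heat_sink and the x axis of long_tray, either way round below 0.35 rad and z of heat_sink in the frame of long_tray below 0.008 m); the robot touches nothing.
It fails at once if the circuit board is pushed more than 20 mm (distance of circuit_board from where it was at the start of the episode above 0.02 m).
It fails at once if the multimeter is pushed more than 20 mm (distance of multimeter from where it was at the start of the episode above 0.02 m).
It fails at once if a part is dropped (falls free for more than about 30 mm) ((linear speed of capacitor_a above 0.8 m/s and contact force between capacitor_a and the fingers below 0.02 N) or (linear speed of capacitor_b above 0.8 m/s and contact force between capacitor_b and the fingers below 0.02 N) or (linear speed of relay_a above 0.8 m/s and contact force between relay_a and the fingers below 0.02 N) or (linear speed of relay_b above 0.8 m/s and contact force between relay_b and the fingers below 0.02 N) or (linear speed of heat_sink above 0.8 m/s and contact force between heat_sink and the fingers below 0.02 N)).
It also fails if it takes over 107 s, if anything falls off the work surface, if the arm or the gripper's body presses on something with over 40 N, if the wrist force passes 120 N, or if a joint passes its speed limit or range.

## Robot

A 6-joint arm with a two-finger parallel gripper is mounted at the origin on the work surface. World frame = base frame: x ahead of the robot, y to its left, z up, the work surface at z = 0. Lengths are in m, angles in degrees, forces in N, time in s.
With the tool pointing down it reaches from about 0.35 to 0.875 m from the base axis. Payload 15.5 kg.
Tool frame: the origin (TCP) lies on the centre line of the jaws, within the pads' length; the fingertips stand 19 mm ahead of it and the grasp point (between the pads) is the TCP; y points along the fingers, x is the direction in which the jaws open and shut, and the axes are right-handed (so a half turn about y gives the same grasp; the last joint's range is limited). The gripper opens to 85 mm and grips with 20 to 120 N. Pads are 22 mm wide; open, the fingers measure 114 mm over their backs; the gripper's body (76 mm by 85 mm) begins 54 mm behind the grasp point. The pads swing forward as they close: fully open they stand 13 mm farther back than shut.
Start: joints at [69.185, 28.281, 77.091, -0, 74.628, -5.472], TCP at [0.165, 0.603, 0.25] pointing down, gripper open.
Joint ranges: [-166.48, 166.48], [-47.26, 123.95], [12.59, 153.08], [-70.14, 250.14], [6.76, 159.57], [-176.63, 176.63]. Speed limits (degrees/s): [108.29, 108.29, 147.25, 172.46, 172.46, 172.46].

## Interface

Orientations are given as [roll, pitch, yaw] about the fixed x, y, z axes, in that order (R = Rz(yaw) Ry(pitch) Rx(roll)).
In Python, from plant import arm, optics gives the robot as it stands.
- The arm moves only by the shell command python3 -m jog 'ROWS' [FORCE]. ROWS is a JSON object of lists of equal length, an entry for each row: "travel": the shift along the tool's x, y, z each as a share of 1000 mm, from -1 to 1, a list of three; "rotation": the turn, a rotation vector about the tool's x, y, z each as a share of pi/4 rad, from -1 to 1, a list of three; "grip": the gripper command: -1 is fully open, 1 is shut, values between are in proportion. In form: {"travel": [[x, y, z], ...], "rotation": [[ax, ay, az], ...], "grip": [grip, ...]}. A call has 1 to 20 rows; each row is the pose to reach, as a shift and turn from the pose commanded when the call began, along the tool's axes at that moment; what a row does not reach only later rows make up. A row lasts 1/8 s, in which the tool goes at most 62.5 mm and 10.7 degrees, less where a joint would pass 70% of its speed; a pose out of reach is approached as far as the arm can. A call with a number of a shift or a turn outside -1 to 1 is refused whole. A call with a gripper value outside its range is refused whole. The fingers move at their own pace and stop on an object; FORCE is the grip in N (left out, the last holds). Time passes only in rows, so rows that repeat a pose let the fingers close. It gives the time, the measured TCP pose, the force and the opening at its end, in the units of the state.
- arm.observe(): the state, without advancing time (a new reading comes with each control period).
- optics.read_camera(name): name is "scene" or "top" or "wrist"; returns (picture, depth): 384x512x3 uint8, red, green, blue; 384x512 float32, m along the optical axis (not along the pixel's ray), 0 where there is no reading.
- optics.camera_info(name): a dict with "mtx" (3x3 intrinsics, pixels), "distortion" ([k1, k2, p1, p2, k3] as OpenCV has them; the pictures are not rectified), "origin" and "rotation" of the camera in the world; the wrist camera has in their place "mount" (4x4, takes a point from camera to tool coordinates, whose origin is the TCP and whose axes are the tool frame's). Camera axes: x right, y up, looking along -z (the intrinsics and any distortion apply to the point x, -y, -z); pixel columns grow to the right and rows downward; lengths in m; the calibration is good to about 2 mm. A picture is of the moment at which its call begins: read the wrist's pose just before it. camera_info takes no time and is no camera call.
- arm.close_job(): hands the job in, once; it reports no verdict.
The state is a dict: "time": time; "joint_positions": joint angles; "qd": joint speeds; "joint_torque": joint torques, N m; "tool_pos": TCP position; "eef_rot": TCP orientation; "force": force on the tool from outside, world axes, zero at the start; "torque": the same for the moment, N m; "grip_width": opening from 0.0 (shut) to 1.0 (fully open).
Only numpy, scipy, OpenCV 4.12 (cv2) and the standard library are available. Lean on these libraries where they do the work, as an engineer would, in place of code of your own. Each camera call takes 0.05 s, during which the arm holds its last target.

## Working session

There is one attempt and no reset: what is moved stays moved. The work goes in short steps, Python scripts to look and compute and a shell command to move; the robot and the scene stay as the last step left them, time stands still between calls to the robot, and variables do not carry over. Pictures are saved under pics/ and viewed, and the job is handed in when it is done.

```bash
ls; mkdir -p pics
python3 - <<'E'
from plant import arm, optics
import cv2
print(arm.observe())
for n in ["scene","top","wrist"]:
    i=optics.camera_info(n); print(n,i)
    p,d=optics.read_camera(n)
    cv2.imwrite(f"pics/{n}0.png",p[:,:,::-1])
    import numpy as np
    np.save(f"pics/{n}0d.npy",d)
print(arm.observe()['time'])
E
```

```text
pics
{'time': 0.0, 'joint_positions': array([ 6.91844086e+01,  2.83163295e+01,  7.71266791e+01, -1.97988123e-03,
        7.46268373e+01, -5.47180189e+00]), 'qd': array([ 0.03711364,  0.10923065, -0.11186226, -0.02643203, -0.02378943,
        0.00304362]), 'joint_torque': array([-2.03187243e-03, -8.82148218e+01, -3.83863914e+01, -4.30518639e-04,
        1.00525335e-02, -3.29470288e-05]), 'tool_pos': array([0.16527334, 0.60241569, 0.24968722]), 'eef_rot': array([-8.99952395e+01,  6.97096320e-02,  7.46567394e+01]), 'force': array([-0.13236906, -1.03587371,  0.02025457]), 'torque': array([-0.03149618, -0.04477213, -0.00938054]), 'grip_width': 1.002987323483888}
scene {'mtx': array([[357.74752551,   0.        , 255.47925558],
       [  0.        , 357.74752551, 188.56464847],
       [  0.        ,   0.        ,   1.        ]]), 'distortion': array([0.00524419, 0.        , 0.        , 0.        , 0.        ]), 'origin': array([ 0.80750068, -0.51287973,  0.86526809]), 'rotation': array([37.2664644 , -0.30599907, 32.35101269])}
top {'mtx': array([[490.09954126,   0.        , 265.08251558],
 
[... 219 characters left out ...]
, -0.0129832 ,  1.76446213]), 'rotation': array([  9.35059343,   0.58736067, -90.9979807 ])}
wrist {'mtx': array([[280.66674278,   0.        , 256.1983268 ],
       [  0.        , 280.66674278, 195.36953357],
       [  0.        ,   0.        ,   1.        ]]), 'distortion': array([-0.0525057,  0.       ,  0.       ,  0.       ,  0.       ]), 'mount': array([[ 9.99999248e-01,  4.09222900e-04,  1.15632721e-03,
         4.11268559e-05],
       [ 1.00276778e-03,  2.70168736e-01, -9.62812468e-01,
        -1.23767243e-01],
       [-7.06408372e-04,  9.62812903e-01,  2.70168123e-01,
         6.94708490e-02],
       [ 0.00000000e+00,  0.00000000e+00,  0.00000000e+00,
         1.00000000e+00]])}
0.15
```

View pics/top0.png

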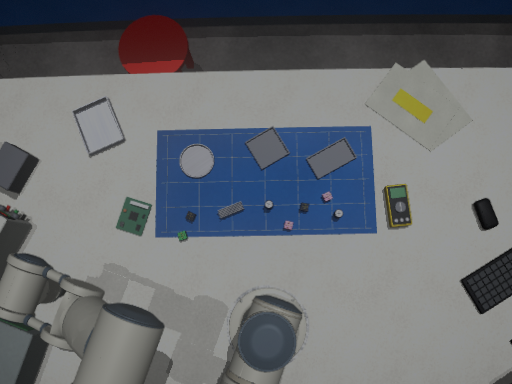

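View pics/scene0.png

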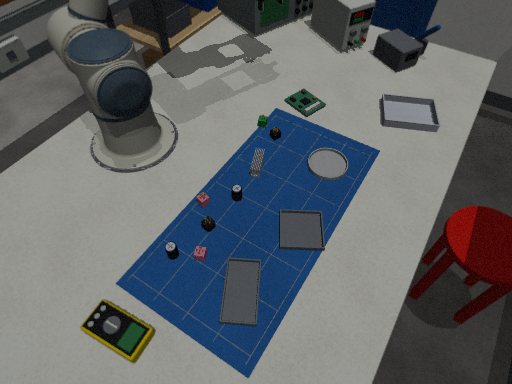

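View pics/wrist0.png

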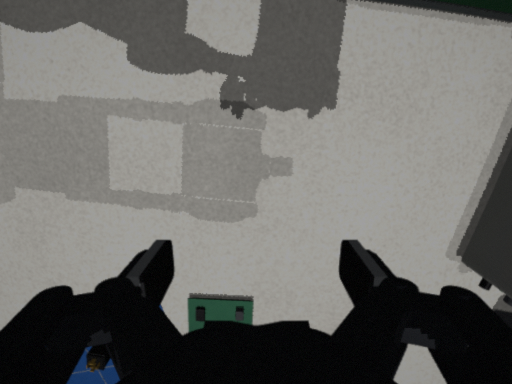

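```bash
cat > h.py <<'E'
import numpy as np, cv2
from scipy.spatial.transform import Rotation as R
from plant import arm, optics
def campose(n,st=None):
    i=optics.camera_info(n)
    if n!='wrist':
        return i, R.from_euler('xyz',i['rotation'],degrees=True).as_matrix(), np.array(i['origin'])
    T=np.eye(4); T[:3,:3]=R.from_euler('xyz',st['eef_rot'],degrees=True).as_matrix(); T[:3,3]=st['tool_pos']
    T=T@i['mount']; return i,T[:3,:3],T[:3,3]
def rays(n,px,st=None):
    i,Rm,o=campose(n,st)
    u=cv2.undistortPoints(np.array(px,float).reshape(-1,1,2),i['mtx'],i['distortion']).reshape(-1,2)
    d=np.c_[u[:,0],-u[:,1],-np.ones(len(u))]
    return o,d@Rm.T
def at_z(n,px,z,st=None):
    o,d=rays(n,px,st); z=np.broadcast_to(z,(len(d),))
    return o+d*((z-o[2])/d[:,2])[:,None]
def at_depth(n,px,depth,st=None):
    o,d=rays(n,px,st)
    dep=np.array([depth[int(round(p[1])),int(round(p[0]))] for p in px])
    return o+d*dep[:,None]
def proj(n,P,st=None):
    i,Rm,o=campose(n,st); q=(np.array(P,float).reshape(-1,3)-o)@Rm; q=q*[1,-1,-1]
    return cv2.projectPoints(q,np.zeros(3),np.zeros(3),i['mtx'],i['distortion'])[0].reshape(-1,2)
E
python3 - <<'E'
import cv2
t=cv2.imread('pics/top0.png')[110:250,140:420]; cv2.imwrite('pics/topc.png',cv2.resize(t,None,fx=2.85,fy=2.85,interpolation=cv2.INTER_CUBIC))
t=cv2.imread('pics/scene0.png')[85:295,140:340]; cv2.imwrite('pics/scenec.png',cv2.resize(t,None,fx=2.85,fy=2.85,interpolation=cv2.INTER_CUBIC))
from h import *
d=np.load('pics/top0d.npy')
px=[(330,100),(196,161),(267,148),(331,158),(190,216),(231,210),(268,205),(304,207),(338,214),(327,197),(288,225),(182,236),(398,205),(134,215)]
print(at_depth('top',px,d).round(3)); print(at_depth('top',[(x,y) for x,y in px],d)[:,2].round(4))
E
```

```text
[[ 0.823 -0.251 -0.003]
 [ 0.595  0.252  0.008]
 [ 0.639 -0.01   0.008]
 [ 0.597 -0.244  0.006]
 [ 0.39   0.269  0.033]
 [ 0.409  0.123  0.031]
 [ 0.422 -0.009  0.051]
 [ 0.415 -0.137  0.03 ]
 [ 0.386 -0.255  0.045]
 [ 0.45  -0.221  0.03 ]
 [ 0.352 -0.079  0.036]
 [ 0.32   0.299  0.021]
 [ 0.415 -0.472  0.037]
 [ 0.4    0.478  0.006]]
[-0.0029  0.0082  0.0076  0.0059  0.0332  0.0309  0.051   0.0298  0.0448
  0.0299  0.0361  0.0205  0.0367  0.006 ]
```

View pics/topc.png

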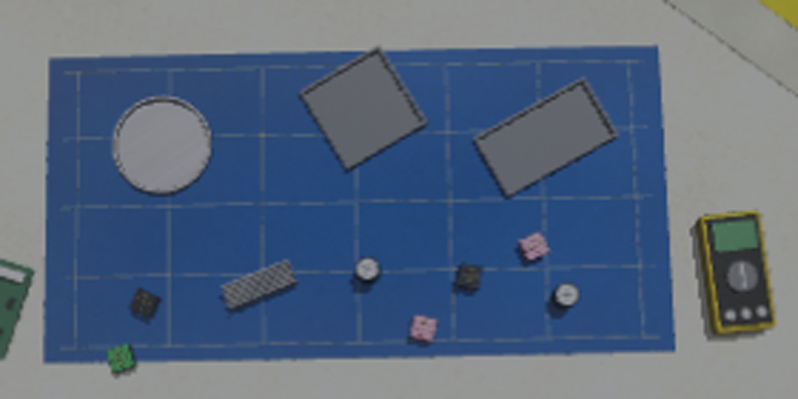

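View pics/scenec.png

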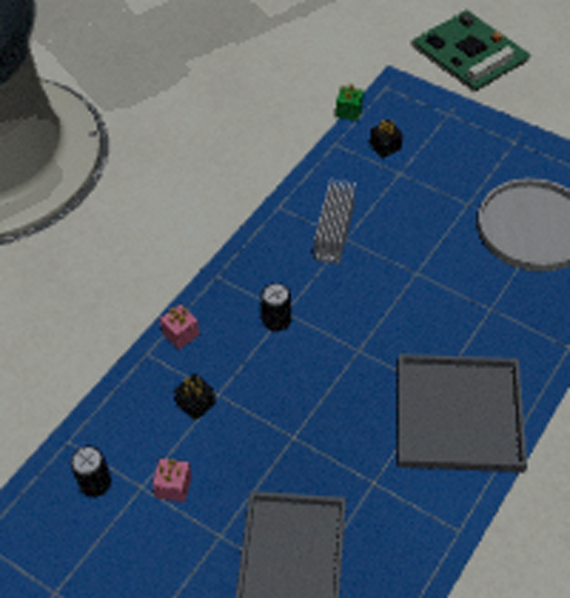

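Run:
```python
from h import *
f=lambda L:[(x/2.85+140-.3,y/2.85+110-.3) for x,y in L]
g=lambda L:[(x/2.85+140-.3,y/2.85+85-.3) for x,y in L]
def ang(a,b): return np.degrees(np.arctan2(*(b-a)[1::-1])).round(1)
S=at_z('top',f([(299,95),(377,48),(427,124),(349,171)]),.014);print('sq',S.mean(0).round(3),[ang(S[i],S[(i+1)%4]) for i in range(4)],np.linalg.norm(S[1]-S[0]),np.linalg.norm(S[2]-S[1]))
S=at_z('top',f([(474,140),(584,80),(616,136),(508,197)]),.014);print('long',S.mean(0).round(3),[ang(S[i],S[(i+1)%4]) for i in range(4)],np.linalg.norm(S[1]-S[0]),np.linalg.norm(S[2]-S[1]))
S=at_z('top',f([(162,145),(113,145),(211,145)]),.012);print('dish',S.round(3))
S=at_z('top',f([(222,287),(288,261),(297,283),(231,309)]),[.036]*4);print('hs top',S.mean(0).round(3),[ang(S[i],S[(i+1)%4]) for i in range(4)],np.linalg.norm(S[1]-S[0]),np.linalg.norm(S[2]-S[1]))
print('cap top',at_z('top',f([(368,268),(567,295)]),.045).round(3)); print('cap scene',at_z('scene',g([(277,295),(90,460)]),.045).round(3))
print('relay top',at_z('top',f([(146,303),(469,276)]),.03).round(3)); print('relay scene',at_z('scene',g([(387,135),(195,395)]),.028).round(3))
S=at_z('scene',g([(335,180),(354,180),(340,262),(315,258)]),.036);print('hs scene',S.mean(0).round(3),[ang(S[i],S[(i+1)%4]) for i in range(4)])
S=at_z('scene',g([(397,356),(518,357),(526,468),(397,466)]),.014);print('sq scene',S.mean(0).round(3),[ang(S[i],S[(i+1)%4]) for i in range(4)])
```

```text
sq [ 0.637 -0.01   0.014] [np.float64(-59.2), np.float64(-148.7), np.float64(120.5), np.float64(31.9)] 0.11857267911045903 0.11974460805500536
long [ 0.595 -0.243  0.014] [np.float64(-62.1), np.float64(-153.2), np.float64(118.5), np.float64(28.6)] 0.16386048134058978 0.08380569894216973
dish [[0.596 0.25  0.012]
 [0.597 0.313 0.012]
 [0.594 0.186 0.012]]
hs top [0.41  0.123 0.036] [np.float64(-69.3), np.float64(-158.5), np.float64(110.6), np.float64(21.9)] 0.08832542107146127 0.029908184886394497
cap top [[ 0.427 -0.012  0.045]
 [ 0.389 -0.258  0.045]]
cap scene [[ 0.431 -0.011  0.045]
 [ 0.395 -0.256  0.045]]
relay top [[ 0.39   0.266  0.03 ]
 [ 0.417 -0.138  0.03 ]]
relay scene [[ 0.4    0.264  0.028]
 [ 0.425 -0.143  0.028]]
hs scene [0.423 0.115 0.036] [np.float64(32.6), np.float64(-65.5), np.float64(-159.1), np.float64(111.6)]
sq scene [ 0.644 -0.013  0.014] [np.float64(32.0), np.float64(-60.6), np.float64(-148.5), np.float64(120.1)]
```

```bash
cat >> h.py <<'E'
def plan(pos,yaw=None):
    st=arm.observe(); Rc=R.from_euler('xyz',st['eef_rot'],degrees=True)
    y0=st['eef_rot'][2]
    if yaw is None: yaw=y0
    d=Rc.inv().apply(np.array(pos)-st['tool_pos'])
    rv=(Rc.inv()*R.from_euler('xyz',[-90,0,yaw],degrees=True)).as_rotvec()/(np.pi/4)
    print('t',round(st['time'],2),'pos',st['tool_pos'].round(4),'rot',st['eef_rot'].round(2),'w',round(float(st['grip_width']),3),'j6',st['joint_positions'][5].round(1),'F',st['force'].round(1))
    print('  travel',d.round(4),'rot',rv.round(4),'rows>=',round(max(np.linalg.norm(d)/.0625,np.linalg.norm(rv)*45/10.7),1))
def snap(name,cam='wrist',crop=None,scale=1.5):
    st=arm.observe(); p,d=optics.read_camera(cam)
    np.savez(f'pics/{name}.npz',p=p,d=d,st=np.array([st],dtype=object))
    im=p[:,:,::-1]
    if crop: im=im[crop[1]:crop[3],crop[0]:crop[2]]
    cv2.imwrite(f'pics/{name}.png',cv2.resize(im,None,fx=scale,fy=scale,interpolation=cv2.INTER_CUBIC))
    return st,p,d
def load(name):
    z=np.load(f'pics/{name}.npz',allow_pickle=True); return z['st'][0],z['p'],z['d']
E
python3 -c "
from h import *
plan([.39,.266,.22],75)"
```

```text
t 0.15 pos [0.1653 0.6025 0.2499] rot [-9.000e+01  5.000e-02  7.466e+01] w 1.002 j6 -5.5 F [-0.1 -0.7 -0.6]
  travel [-0.265   0.0301 -0.3057] rot [-0.0001 -0.0076 -0.0011] rows>= 6.5
```

```bash
python3 -m jog '{"travel":[[-0.265,0.03,-0.306],[-0.265,0.03,-0.306],[-0.265,0.03,-0.306],[-0.265,0.03,-0.306],[-0.265,0.03,-0.306],[-0.265,0.03,-0.306],[-0.265,0.03,-0.306],[-0.265,0.03,-0.306],[-0.265,0.03,-0.306]],"rotation":[[0,0,0],[0,0,0],[0,0,0],[0,0,0],[0,0,0],[0,0,0],[0,0,0],[0,0,0],[0,0,0]],"grip":[-0.1,-0.1,-0.1,-0.1,-0.1,-0.1,-0.1,-0.1,-0.1]}' 30; python3 -c "
from h import *
plan([.39,.266,.22],75); snap('w1')"
```

```text
time: 1.27
tool_pos: [0.3901, 0.2665, 0.2202]
eef_rot: [-90.0, -0.0, 74.6]
force: [-1.2, 0.2, 0.7]
grip_width: 0.547
t 1.27 pos [0.3901 0.2665 0.2202] rot [-89.98  -0.    74.63] w 0.547 j6 -47.6 F [-1.2  0.2  0.7]
  travel [-0.0005  0.0002 -0.    ] rot [-0.0004 -0.0081  0.    ] rows>= 0.0
```

View pics/w1.png

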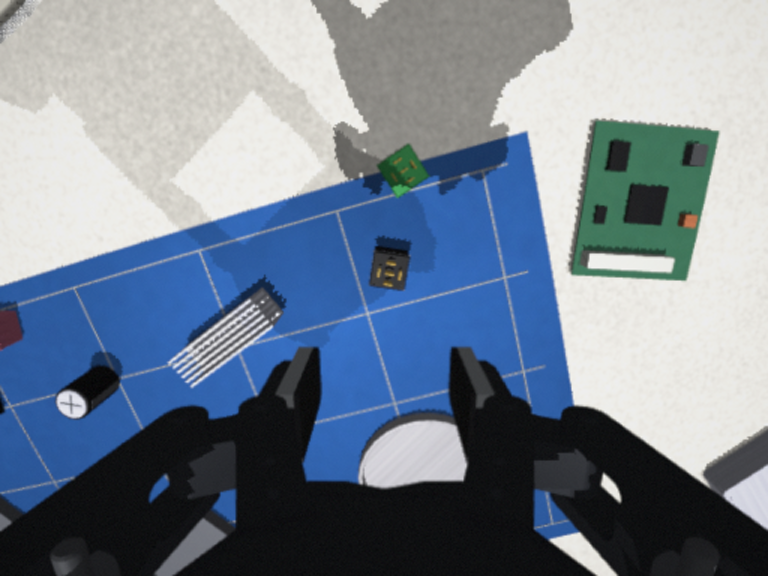

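```bash
python3 -c "
from h import *
st,p,d=load('w1')
c=p[145:270,100:300,::-1]; cv2.imwrite('pics/w1c.png',cv2.resize(c,None,fx=4,fy=4,interpolation=cv2.INTER_CUBIC))"
```

```text
(no output)
```

View pics/w1c.png

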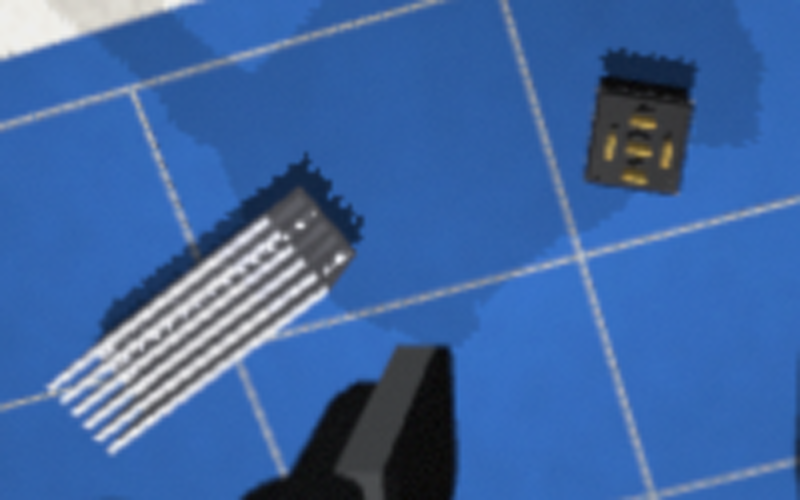

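Run:
```python
from h import *
st,p,d=load('w1')
f=lambda L:[(x/4+100-.4,y/4+145-.4) for x,y in L]
def q(L,z):
    S=at_z('wrist',f(L),z,st)
    e=np.roll(S,-1,0)-S
    print(S.mean(0).round(4),np.linalg.norm(e,axis=1).round(4),np.degrees(np.arctan2(e[:,1],e[:,0])).round(1))
q([(586,183),(678,193),(692,100),(600,88)],.028)
q([(48,387),(110,455),(330,290),(268,215)],.036)
c=f([(640,150),(190,330)]);print(at_depth('wrist',c,d,st).round(3))
```

```text
[0.3917 0.2694 0.028 ] [0.027  0.0277 0.0264 0.0282] [  68.2  157.  -112.9  -24.1]
[0.4122 0.1239 0.036 ] [0.028  0.0909 0.0281 0.0909] [  20.1  111.4 -159.9  -68.6]
[[0.392 0.27  0.037]
 [0.409 0.127 0.037]]
```

```bash
python3 -c "
from h import *
plan([.3917,.2694,.026],67.3)"
```

```text
t 1.32 pos [0.3899 0.2667 0.2203] rot [-89.99  -0.    74.69] w 0.546 j6 -47.6 F [ 0.3  0.5 -0.7]
  travel [ 0.003   0.1943 -0.001 ] rot [-0.0003  0.1642  0.    ] rows>= 3.1
```

```bash
python3 -m jog '{"travel":[[0.003,0.06,-0.001],[0.003,0.12,-0.001],[0.003,0.16,-0.001],[0.003,0.194,-0.001],[0.003,0.194,-0.001],[0.003,0.194,-0.001],[0.003,0.194,-0.001],[0.003,0.194,-0.001],[0.003,0.194,-0.001]],"rotation":[[0,0.164,0],[0,0.164,0],[0,0.164,0],[0,0.164,0],[0,0.164,0],[0,0.164,0],[0,0.164,0],[0,0.164,0],[0,0.164,0]],"grip":[-0.1,-0.1,-0.1,-0.1,-0.1,1,1,1,1]}' 40; python3 -c "
from h import *
plan([.3917,.2694,.15],67.3);"
```

```text
time: 2.45
tool_pos: [0.3927, 0.2693, 0.0275]
eef_rot: [-90.1, -0.1, 67.3]
force: [-2.9, 2.4, 13.5]
grip_width: 0.319
t 2.45 pos [0.3927 0.2693 0.0275] rot [-90.08  -0.11  67.27] w 0.319 j6 -40.0 F [-2.9  2.4 13.5]
  travel [-1.000e-04 -1.225e-01  8.000e-04] rot [ 0.0017 -0.0007  0.0023] rows>= 2.0
```

```bash
python3 -c "
from h import *
plan([.627,.011,.10],30.8)"
```

```text
t 2.45 pos [0.3927 0.2693 0.0275] rot [-90.08  -0.11  67.27] w 0.319 j6 -40.0 F [-2.9  2.4 13.5]
  travel [-0.1476 -0.0724 -0.316 ] rot [0.0009 0.8105 0.0028] rows>= 5.7
```

```bash
python3 -m jog '{"travel":[[0,-0.05,0],[-0.025,-0.075,-0.05],[-0.05,-0.075,-0.1],[-0.075,-0.075,-0.155],[-0.1,-0.075,-0.21],[-0.125,-0.075,-0.265],[-0.148,-0.075,-0.316],[-0.148,-0.075,-0.316],[-0.148,-0.075,-0.316]],"rotation":[[0,0,0],[0,0.15,0],[0,0.3,0],[0,0.45,0],[0,0.6,0],[0,0.75,0],[0,0.81,0],[0,0.81,0],[0,0.81,0]],"grip":[1,1,1,1,1,1,1,1,1]}' ; python3 -c "
from h import *
plan([.627,.011,.032],30.8); snap('w2')"
```

```text
time: 3.58
tool_pos: [0.626, 0.0103, 0.1016]
eef_rot: [-90.0, 0.0, 30.8]
force: [0.9, 0.9, -0.2]
grip_width: 0.319
t 3.58 pos [0.626  0.0103 0.1016] rot [-8.999e+01  1.000e-02  3.081e+01] w 0.319 j6 -35.3 F [ 0.9  0.9 -0.2]
  travel [0.0013 0.0696 0.0001] rot [-0.0003  0.0003 -0.0002] rows>= 1.1
```

View pics/w2.png

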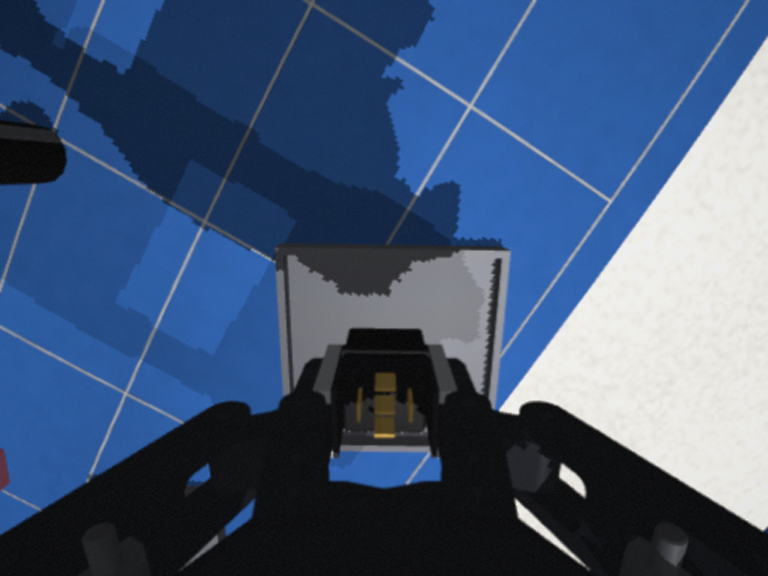

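Run:
```python
from h import *
st,p,d=load('w2')
S=at_z('wrist',[(277/1.5,245/1.5),(508/1.5,247/1.5)],.014,st);print(S,np.linalg.norm(S[1]-S[0]))
a=np.degrees(np.arctan2(*(S[1]-S[0])[1::-1]));print(a)
u=(S[1]-S[0])/np.linalg.norm(S[1]-S[0]); v=np.array([-u[1],u[0],0]); print(S.mean(0)-.06*v)
```

```text
[[0.56045348 0.01210162 0.014     ]
 [0.661785   0.07129854 0.014     ]] 0.11735566445514353
30.293072558269383
[ 0.64138463 -0.01010731  0.014     ]
```

```bash
python3 -m jog '{"travel":[[0.001,0.035,0],[0.001,0.056,0],[0.001,0.064,0],[0.001,0.067,0],[0.001,0.069,0],[0.001,0.0695,0],[0.001,0.0695,0]],"rotation":[[0,0,0],[0,0,0],[0,0,0],[0,0,0],[0,0,0],[0,0,0],[0,0,0]],"grip":[1,1,1,1,1,1,1]}' ; python3 -c "
from h import *
plan([.627,.011,.032],30.8)"
```

```text
time: 4.5
tool_pos: [0.6275, 0.0107, 0.0322]
eef_rot: [-90.0, -0.0, 30.8]
force: [0.1, -0.9, -0.6]
grip_width: 0.32
t 4.5 pos [0.6275 0.0107 0.0322] rot [-9.002e+01 -3.000e-02  3.082e+01] w 0.32 j6 -35.3 F [ 0.1 -0.9 -0.6]
  travel [-0.0003  0.0002  0.0005] rot [0.0004 0.0005 0.0006] rows>= 0.0
```

```bash
python3 -m jog '{"travel":[[0,0.0005,0],[0,0,0],[0,0,0],[0,-0.04,0],[0,-0.08,0],[0,-0.08,0]],"rotation":[[0,0,0],[0,0,0],[0,0,0],[0,0,0],[0,0,0],[0,0,0]],"grip":[-0.1,-0.1,-0.1,-0.1,-0.1,-0.1]}' ; python3 -c "
from h import *
plan([.4122,.1239,.033],21.4); snap('w3')"
```

```text
time: 5.25
tool_pos: [0.629, 0.0106, 0.1148]
eef_rot: [-90.2, -0.2, 30.8]
force: [0.9, -0.1, -1.2]
grip_width: 0.55
t 5.25 pos [0.629  0.0106 0.1148] rot [-90.17  -0.25  30.83] w 0.55 j6 -35.3 F [ 0.9 -0.1 -1.2]
  travel [-0.1285  0.0806  0.2086] rot [0.0034 0.2095 0.0058] rows>= 4.1
```

View pics/w3.png

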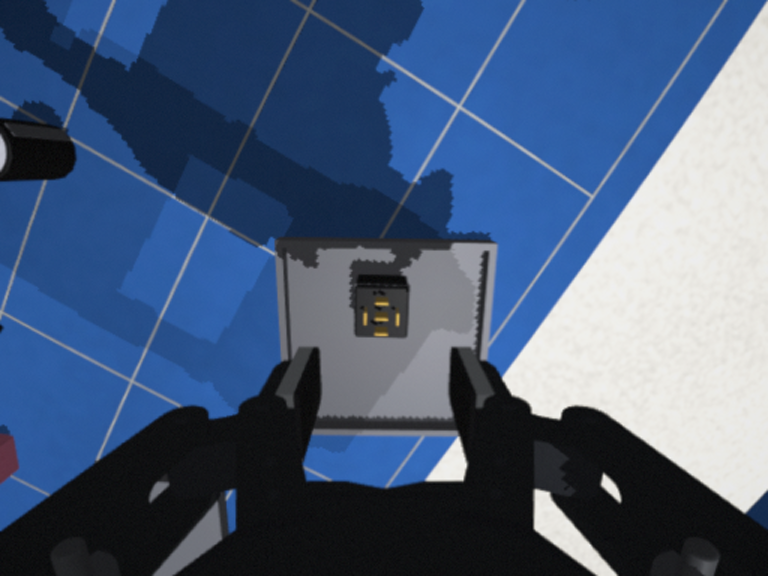

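```bash
python3 -m jog '{"travel":[[-0.03,0,0.05],[-0.06,0,0.1],[-0.095,0,0.155],[-0.1285,0,0.2086],[-0.1285,0.02,0.2086],[-0.1285,0.06,0.2086],[-0.1285,0.08,0.2086],[-0.1285,0.08,0.2086],[-0.1285,0.08,0.2086]],"rotation":[[0,0.1,0],[0,0.21,0],[0,0.21,0],[0,0.21,0],[0,0.21,0],[0,0.21,0],[0,0.21,0],[0,0.21,0],[0,0.21,0]],"grip":[-0.1,-0.1,-0.1,-0.1,-0.1,-0.1,-0.1,-0.1,-0.1]}' ; python3 -c "
from h import *
plan([.4122,.1239,.032],21.4); snap('w4')"
```

```text
time: 6.42
tool_pos: [0.4099, 0.124, 0.032]
eef_rot: [-90.0, 0.0, 21.4]
force: [0.1, 0.3, -0.3]
grip_width: 0.55
t 6.42 pos [0.4099 0.124  0.032 ] rot [-8.999e+01  3.000e-02  2.137e+01] w 0.55 j6 -12.5 F [ 0.1  0.3 -0.3]
  travel [ 0.0021  0.     -0.0009] rot [-0.0001 -0.0007 -0.0006] rows>= 0.0
```

View pics/w4.png

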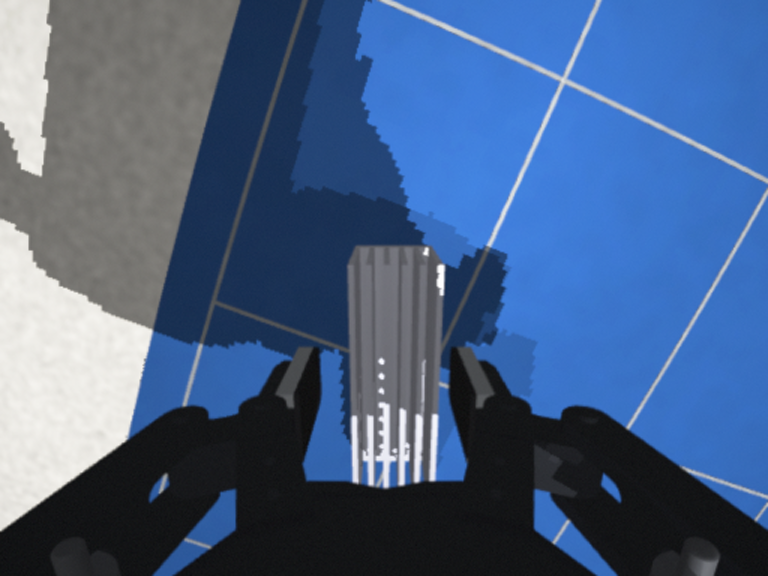

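```bash
python3 -m jog '{"travel":[[0.002,0,-0.001],[0.002,0,-0.001],[0.002,0,-0.001],[0.002,0,-0.001],[0.002,-0.03,-0.001],[0.002,-0.07,-0.001],[0.002,-0.07,-0.001]],"rotation":[[0,0,0],[0,0,0],[0,0,0],[0,0,0],[0,0,0],[0,0,0],[0,0,0]],"grip":[1,1,1,1,1,1,1]}' 60; python3 -c "
from h import *
plan([.597,-.243,.1],28)"
```

```text
time: 7.35
tool_pos: [0.4137, 0.124, 0.1041]
eef_rot: [-90.1, -0.3, 21.4]
force: [-0.2, 0.3, -2.5]
grip_width: 0.313
t 7.35 pos [0.4137 0.124  0.1041] rot [-90.07  -0.29  21.38] w 0.313 j6 -12.6 F [-0.2  0.3 -2.5]
  travel [ 0.0369  0.0048 -0.4086] rot [ 0.0018 -0.1471  0.0063] rows>= 6.6
```

```bash
python3 -m jog '{"travel":[[0.005,0,-0.055],[0.01,0,-0.11],[0.015,0,-0.17],[0.02,0,-0.23],[0.026,0,-0.29],[0.032,0,-0.35],[0.037,0,-0.4086],[0.037,0,-0.4086],[0.037,0,-0.4086],[0.037,0,-0.4086]],"rotation":[[0,0,0],[0,0,0],[0,-0.147,0],[0,-0.147,0],[0,-0.147,0],[0,-0.147,0],[0,-0.147,0],[0,-0.147,0],[0,-0.147,0],[0,-0.147,0]],"grip":[1,1,1,1,1,1,1,1,1,1]}' 60; python3 -c "
from h import *
plan([.597,-.243,.037],28); snap('w5')"
```

```text
time: 8.6
tool_pos: [0.595, -0.242, 0.1013]
eef_rot: [-89.9, 0.0, 28.0]
force: [-0.7, 0.6, -2.2]
grip_width: 0.318
t 8.6 pos [ 0.595  -0.242   0.1013] rot [-8.993e+01  4.000e-02  2.804e+01] w 0.318 j6 -55.5 F [-0.7  0.6 -2.2]
  travel [ 0.0013  0.0643 -0.0019] rot [-0.0015  0.0009 -0.0009] rows>= 1.0
```

View pics/w5.png

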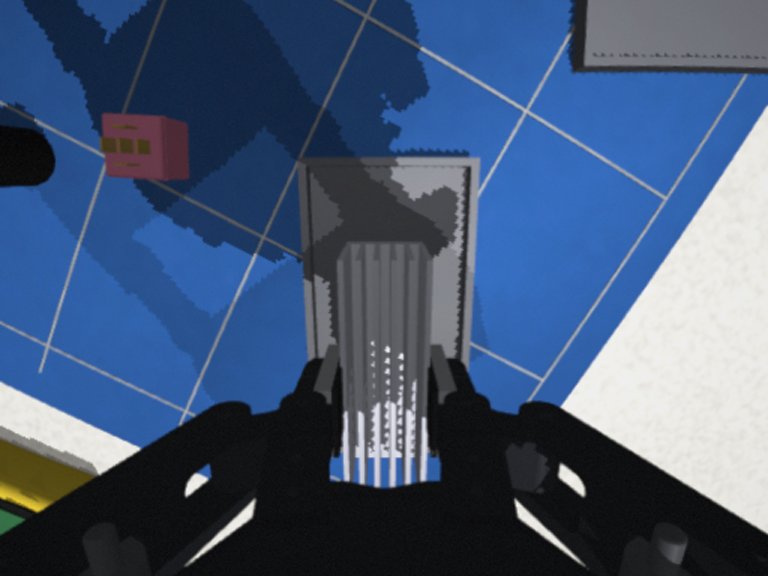

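Run:
```python
from h import *
st,p,d=load('w5')
S=at_z('wrist',[(300/1.5,160/1.5),(480/1.5,158/1.5)],.014,st);print(S,np.linalg.norm(S[1]-S[0]))
a=np.degrees(np.arctan2(*(S[1]-S[0])[1::-1]));print(a)
u=(S[1]-S[0])/np.linalg.norm(S[1]-S[0]); v=np.array([-u[1],u[0],0]); print(S.mean(0)-.0825*v)
```

```text
[[ 0.52235612 -0.19398641  0.014     ]
 [ 0.59845603 -0.15243294  0.014     ]] 0.08670574857464024
28.636228980261382
[ 0.59994395 -0.24561829  0.014     ]
```

```bash
python3 -m jog '{"travel":[[0.002,0.03,-0.0045],[0.002,0.05,-0.0045],[0.002,0.058,-0.0045],[0.002,0.062,-0.0045],[0.002,0.064,-0.0045],[0.002,0.065,-0.0045],[0.002,0.065,-0.0045]],"rotation":[[0,0,0],[0,0,0],[0,0,0],[0,0,0],[0,0,0],[0,0,0],[0,0,0]],"grip":[1,1,1,1,1,1,1]}' ; python3 -c "
from h import *
plan([.599,-.245,.0365],28)"
```

```text
time: 9.52
tool_pos: [0.5996, -0.2463, 0.0371]
eef_rot: [-90.0, -0.0, 28.0]
force: [-0.3, 0.2, -1.9]
grip_width: 0.313
t 9.53 pos [ 0.5996 -0.2463  0.0371] rot [-9.002e+01 -2.000e-02  2.799e+01] w 0.313 j6 -55.6 F [-0.3  0.2 -1.9]
  travel [0.     0.0006 0.0015] rot [ 0.0005 -0.0002  0.0003] rows>= 0.0
```

```bash
python3 -m jog '{"travel":[[0,0.001,0],[0,0.0015,0],[0,0.0015,0],[0,0.0015,0],[0,0.0015,0],[0,-0.04,0],[0,-0.08,0],[0,-0.08,0]],"rotation":[[0,0,0],[0,0,0],[0,0,0],[0,0,0],[0,0,0],[0,0,0],[0,0,0],[0,0,0]],"grip":[1,1,-0.1,-0.1,-0.1,-0.1,-0.1,-0.1]}' ; python3 -c "
from h import *
plan([.417,-.14,.15],28); snap('w6')"
```

```text
time: 10.52
tool_pos: [0.6011, -0.247, 0.1198]
eef_rot: [-90.3, -0.2, 28.0]
force: [0.5, -0.4, -0.5]
grip_width: 0.549
t 10.53 pos [ 0.6011 -0.247   0.1198] rot [-90.25  -0.17  27.99] w 0.549 j6 -55.6 F [ 0.5 -0.4 -0.5]
  travel [-0.1122 -0.0313  0.1808] rot [ 0.0056 -0.0002  0.0038] rows>= 3.4
```

View pics/w6.png

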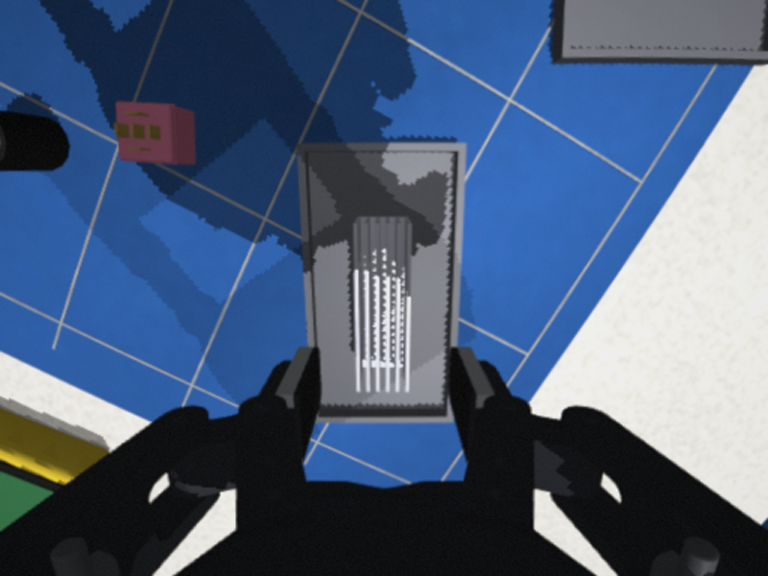

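```bash
python3 -c "
from h import *
plan([.41,-.17,.2],28)"
```

```text
t 10.57 pos [ 0.6001 -0.2465  0.1179] rot [-9.012e+01 -8.000e-02  2.799e+01] w 0.551 j6 -55.6 F [-0.4 -0.7 -0.7]
  travel [-0.1319 -0.0826  0.1566] rot [ 0.0026 -0.0002  0.0018] rows>= 3.5
```

```bash
python3 -m jog '{"travel":[[-0.03,-0.03,0.04],[-0.07,-0.08,0.08],[-0.1,-0.083,0.12],[-0.132,-0.083,0.157],[-0.132,-0.083,0.157],[-0.132,-0.083,0.157]],"rotation":[[0,0,0],[0,0,0],[0,0,0],[0,0,0],[0,0,0],[0,0,0]],"grip":[-0.1,-0.1,-0.1,-0.1,-0.1,-0.1]}' ; python3 -c "
from h import *
plan([.417,-.14,.032],28); snap('w7')"
```

```text
time: 11.32
tool_pos: [0.4096, -0.1697, 0.1994]
eef_rot: [-90.0, 0.0, 28.0]
force: [0.6, -0.4, 0.1]
grip_width: 0.546
t 11.32 pos [ 0.4096 -0.1697  0.1994] rot [-89.99   0.    27.98] w 0.546 j6 -58.2 F [ 0.6 -0.4  0.1]
  travel [0.0205 0.1674 0.0227] rot [-0.0002 -0.0004 -0.0001] rows>= 2.7
```

View pics/w7.png

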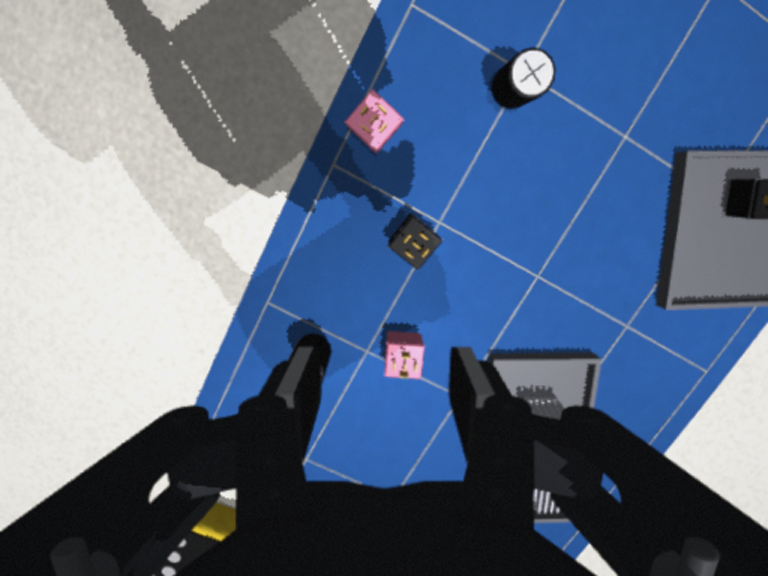

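```bash
python3 -c "
from h import *
st,p,d=load('w7')
c=p[20:190,220:400,::-1]; cv2.imwrite('pics/w7c.png',cv2.resize(c,None,fx=3.5,fy=3.5,interpolation=cv2.INTER_CUBIC))
c=p[135:185,250:300,::-1]; cv2.imwrite('pics/w7d.png',cv2.resize(c,None,fx=10,fy=10,interpolation=cv2.INTER_CUBIC))"
```

```text
(no output)
```

View pics/w7d.png

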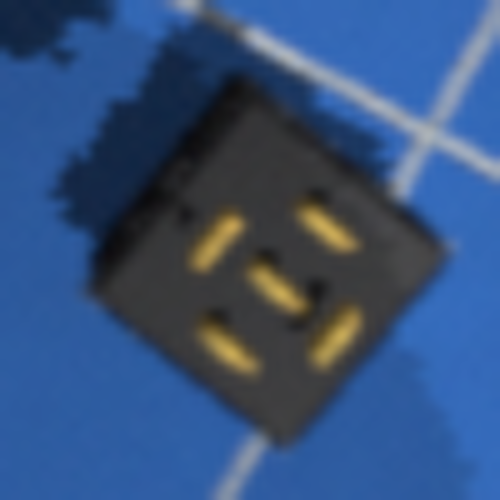

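View pics/w7c.png

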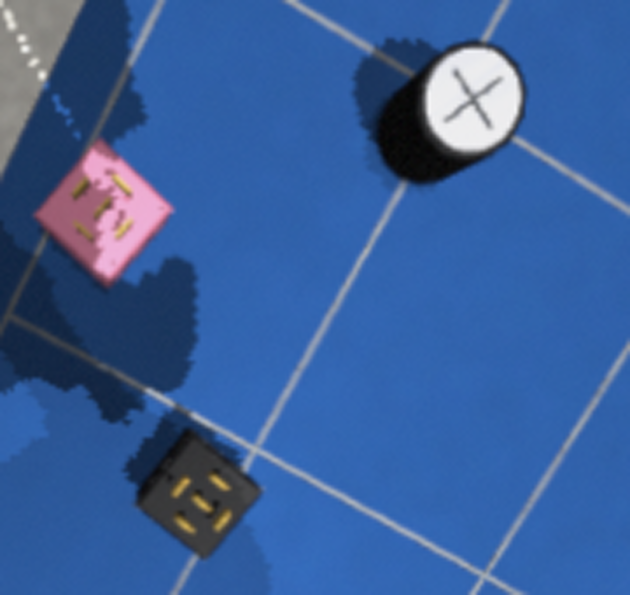

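Run:
```python
from h import *
st,p,d=load('w7')
f=lambda L:[(x/10+250-.45,y/10+135-.45) for x,y in L]
S=at_z('wrist',f([(447,245),(280,448),(95,285),(262,82)]),.028,st); e=np.roll(S,-1,0)-S
print(S.mean(0).round(4),np.linalg.norm(e,axis=1).round(4),np.degrees(np.arctan2(e[:,1],e[:,0])).round(1))
print(at_z('wrist',[(473/3.5+220-.4,98/3.5+20-.4)],.045,st))
c=at_depth('wrist',f([(300,230)]),d,st);print(c)
plan([*S.mean(0)[:2],.034],-12)
```

```text
[ 0.4168 -0.1391  0.028 ] [0.0279 0.0266 0.0274 0.0261] [-100.2  166.4   78.8  -12.6]
[[ 0.42682977 -0.01200159  0.045     ]]
[[ 0.41755815 -0.13428597  0.02813279]]
t 11.38 pos [ 0.41   -0.1699  0.1994] rot [-90.    -0.    27.99] w 0.549 j6 -58.2 F [ 0.1 -0.2  0.2]
  travel [0.0204 0.1654 0.0241] rot [1.000e-04 8.886e-01 1.000e-04] rows>= 3.7
```

```bash
python3 -m jog '{"travel":[[0.02,0.0,0.024],[0.02,0.03,0.024],[0.02,0.06,0.024],[0.02,0.11,0.024],[0.02,0.15,0.024],[0.02,0.165,0.024],[0.02,0.165,0.024],[0.02,0.165,0.024],[0.02,0.165,0.024],[0.02,0.165,0.024],[0.02,0.165,0.024]],"rotation":[[0,0.23,0],[0,0.46,0],[0,0.69,0],[0,0.889,0],[0,0.889,0],[0,0.889,0],[0,0.889,0],[0,0.889,0],[0,0.889,0],[0,0.889,0],[0,0.889,0]],"grip":[-0.1,-0.1,-0.1,-0.1,-0.1,-0.1,-0.1,1,1,1,1]}' 40; python3 -c "
from h import *
plan([.653,-.033,.10],30.3)"
```

```text
time: 12.75
tool_pos: [0.416, -0.1391, 0.0353]
eef_rot: [-90.0, -0.1, -12.0]
force: [0.2, 0.9, 8.4]
grip_width: 0.316
t 12.75 pos [ 0.416  -0.1391  0.0353] rot [-9.002e+01 -6.000e-02 -1.201e+01] w 0.316 j6 -14.3 F [0.2 0.9 8.4]
  travel [ 0.2098 -0.0645  0.1531] rot [ 9.000e-04 -9.403e-01  1.200e-03] rows>= 4.3
```

```bash
python3 -m jog '{"travel":[[0,-0.05,0],[0.04,-0.07,0.03],[0.08,-0.07,0.06],[0.125,-0.07,0.09],[0.17,-0.07,0.12],[0.21,-0.07,0.153],[0.21,-0.07,0.153],[0.21,-0.07,0.153]],"rotation":[[0,0,0],[0,-0.2,0],[0,-0.4,0],[0,-0.6,0],[0,-0.8,0],[0,-0.94,0],[0,-0.94,0],[0,-0.94,0]],"grip":[1,1,1,1,1,1,1,1]}' ; python3 -c "
from h import *
plan([.654,-.033,.040],30.3); snap('w8')"
```

```text
time: 13.75
tool_pos: [0.6521, -0.033, 0.1045]
eef_rot: [-90.0, 0.1, 30.3]
force: [0.5, 0.2, -0.5]
grip_width: 0.321
t 13.75 pos [ 0.6521 -0.033   0.1045] rot [-8.997e+01  6.000e-02  3.026e+01] w 0.321 j6 -38.4 F [ 0.5  0.2 -0.5]
  travel [ 0.0017  0.0645 -0.001 ] rot [-0.0008 -0.0008 -0.0013] rows>= 1.0
```

View pics/w8.png

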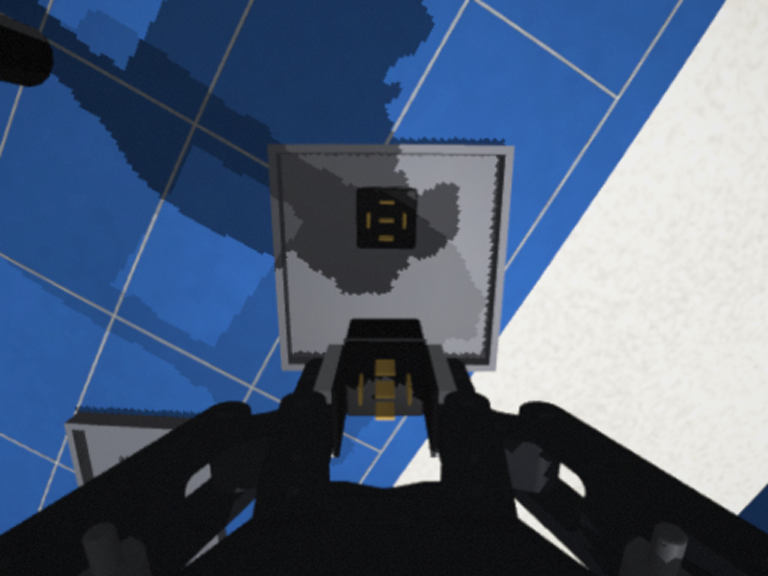

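```bash
python3 -m jog '{"travel":[[0.001,0.03,-0.001],[0.001,0.05,-0.001],[0.001,0.058,-0.001],[0.001,0.062,-0.001],[0.001,0.064,-0.001],[0.001,0.065,-0.001],[0.001,0.065,-0.001]],"rotation":[[0,0,0],[0,0,0],[0,0,0],[0,0,0],[0,0,0],[0,0,0],[0,0,0]],"grip":[1,1,1,1,1,1,1]}' ; python3 -c "
from h import *
plan([.654,-.033,.039],30.3)"
```

```text
time: 14.68
tool_pos: [0.6544, -0.0334, 0.0401]
eef_rot: [-90.0, -0.0, 30.3]
force: [0.6, -1.1, -1.2]
grip_width: 0.313
t 14.68 pos [ 0.6544 -0.0334  0.0401] rot [-9.002e+01 -2.000e-02  3.029e+01] w 0.313 j6 -38.4 F [ 0.6 -1.1 -1.2]
  travel [-0.0002  0.0011  0.0005] rot [ 0.0004 -0.0003  0.0005] rows>= 0.0
```

```bash
python3 -m jog '{"travel":[[0,0.001,0],[0,0.0015,0],[0,0.0015,0],[0,0.0015,0],[0,0.0015,0],[0,-0.04,0],[0,-0.08,0],[0,-0.08,0]],"rotation":[[0,0,0],[0,0,0],[0,0,0],[0,0,0],[0,0,0],[0,0,0],[0,0,0],[0,0,0]],"grip":[1,1,-0.1,-0.1,-0.1,-0.1,-0.1,-0.1]}' ; python3 -c "
from h import *
plan([.4268,-.012,.13],30.3); snap('w9')"
```

```text
time: 15.68
tool_pos: [0.656, -0.0336, 0.1228]
eef_rot: [-90.2, -0.2, 30.3]
force: [-0.4, 0.6, 0.4]
grip_width: 0.55
t 15.68 pos [ 0.656  -0.0336  0.1228] rot [-90.19  -0.24  30.29] w 0.55 j6 -38.4 F [-0.4  0.6  0.4]
  travel [-0.187  -0.0084  0.1342] rot [ 0.0041 -0.0003  0.0053] rows>= 3.7
```

View pics/w9.png

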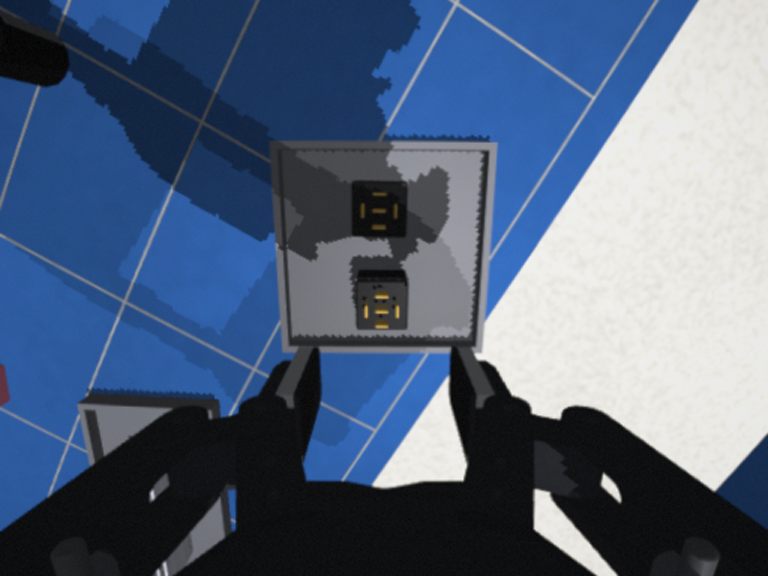

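```bash
python3 -m jog '{"travel":[[-0.045,-0.01,0.033],[-0.09,-0.01,0.066],[-0.14,-0.01,0.1],[-0.187,-0.01,0.134],[-0.187,-0.01,0.134],[-0.187,-0.01,0.134]],"rotation":[[0,0,0],[0,0,0],[0,0,0],[0,0,0],[0,0,0],[0,0,0]],"grip":[-0.1,-0.1,-0.1,-0.1,-0.1,-0.1]}' ; python3 -c "
from h import *
plan([.4268,-.012,.036],30.3); snap('w10')"
```

```text
time: 16.48
tool_pos: [0.4258, -0.0121, 0.1295]
eef_rot: [-90.0, -0.0, 30.3]
force: [0.4, 0.3, -0.6]
grip_width: 0.551
t 16.48 pos [ 0.4258 -0.0121  0.1295] rot [-9.001e+01 -1.000e-02  3.028e+01] w 0.551 j6 -39.9 F [ 0.4  0.3 -0.6]
  travel [ 0.0009  0.0935 -0.0004] rot [ 0.0001 -0.0004  0.0001] rows>= 1.5
```

View pics/w10.png

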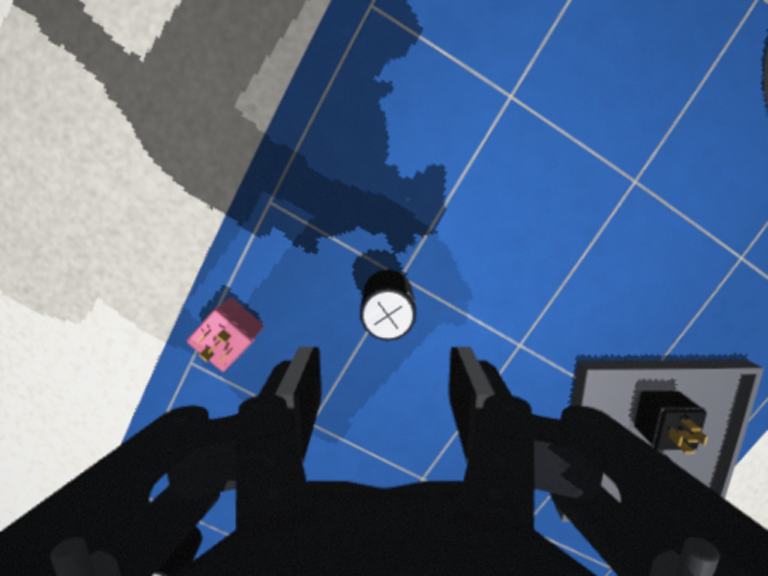

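Run:
```python
from h import *
st,p,d=load('w10')
c=at_z('wrist',[(388/1.5,315/1.5)],.045,st);print(c)
plan([*c[0][:2],.036],30.3)
```

```text
[[ 0.42738691 -0.01265218  0.045     ]]
t 16.52 pos [ 0.4264 -0.0121  0.1295] rot [-9.003e+01 -3.000e-02  3.028e+01] w 0.555 j6 -39.9 F [ 0.6  0.6 -0.9]
  travel [ 0.0005  0.0935 -0.0009] rot [ 0.0006 -0.0003  0.0007] rows>= 1.5
```

```bash
python3 -m jog '{"travel":[[0.001,0.05,-0.001],[0.001,0.08,-0.001],[0.001,0.093,-0.001],[0.001,0.093,-0.001],[0.001,0.093,-0.001],[0.001,0.093,-0.001],[0.001,0.093,-0.001],[0.001,0.093,-0.001]],"rotation":[[0,0,0],[0,0,0],[0,0,0],[0,0,0],[0,0,0],[0,0,0],[0,0,0],[0,0,0]],"grip":[-0.1,-0.1,-0.1,-0.1,1,1,1,1]}' 40; python3 -c "
from h import *
plan([.571,.253,.12],30.3)"
```

```text
time: 17.52
tool_pos: [0.4273, -0.0124, 0.0376]
eef_rot: [-90.1, -0.1, 30.3]
force: [0.4, -1.1, 10.6]
grip_width: 0.341
t 17.52 pos [ 0.4273 -0.0124  0.0376] rot [-9.007e+01 -9.000e-02  3.029e+01] w 0.341 j6 -40.0 F [ 0.4 -1.1 10.6]
  travel [ 0.2581 -0.0822  0.1566] rot [ 0.0016 -0.0003  0.0019] rows>= 5.0
```

```bash
python3 -c "
from h import *
plan([.586,.271,.12],30.3)"
```

```text
t 17.52 pos [ 0.4273 -0.0124  0.0376] rot [-9.007e+01 -9.000e-02  3.029e+01] w 0.341 j6 -40.0 F [ 0.4 -1.1 10.6]
  travel [ 0.2801 -0.0822  0.1646] rot [ 0.0016 -0.0003  0.0019] rows>= 5.4
```

```bash
python3 -m jog '{"travel":[[0,-0.04,0],[0.045,-0.08,0.025],[0.095,-0.08,0.055],[0.145,-0.08,0.085],[0.195,-0.08,0.115],[0.24,-0.08,0.14],[0.28,-0.08,0.1646],[0.28,-0.08,0.1646],[0.28,-0.08,0.1646]],"rotation":[[0,0,0],[0,0,0],[0,0,0],[0,0,0],[0,0,0],[0,0,0],[0,0,0],[0,0,0],[0,0,0]],"grip":[1,1,1,1,1,1,1,1,1]}' ; python3 -c "
from h import *
plan([.586,.271,.043],30.3); snap('w11')"
```

```text
time: 18.65
tool_pos: [0.5849, 0.2708, 0.1169]
eef_rot: [-90.0, 0.0, 30.3]
force: [-0.3, 0.0, -1.3]
grip_width: 0.333
t 18.65 pos [0.5849 0.2708 0.1169] rot [-9.000e+01  3.000e-02  3.031e+01] w 0.333 j6 -10.8 F [-0.3  0.  -1.3]
  travel [ 0.0011  0.0739 -0.0004] rot [ 0.      0.0001 -0.0007] rows>= 1.2
```

View pics/w11.png

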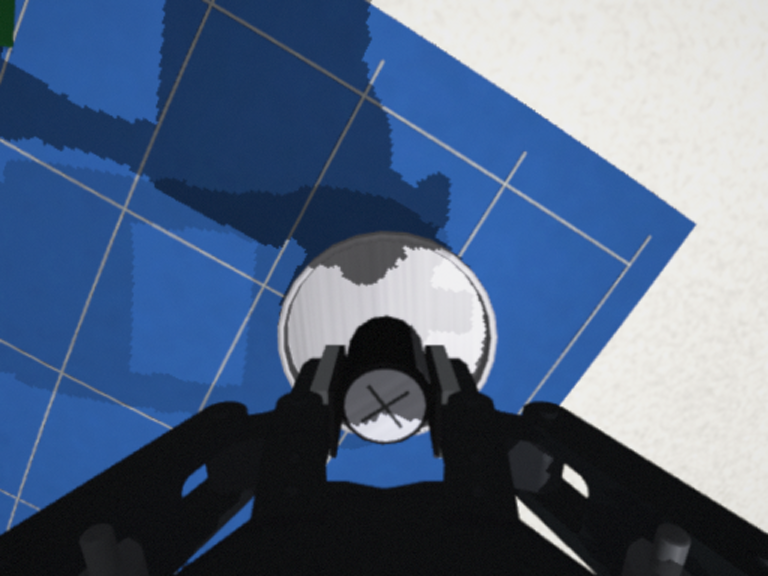

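Run:
```python
from h import *
from scipy.optimize import least_squares
st,p,d=load('w11')
S=at_z('wrist',np.array([(385,232),(278,335),(496,335),(300,275),(472,275)])/1.5,.014,st)
r=least_squares(lambda q:np.hypot(S[:,0]-q[0],S[:,1]-q[1])-.064,[.6,.25]);print(r.x,r.fun)
```

```text
[0.59812345 0.24879862] [ 0.00123083 -0.00096628 -0.00051791 -0.00054221 -0.00111667]
```

```bash
python3 -m jog '{"travel":[[0,0.035,-0.002],[0,0.06,-0.002],[0,0.068,-0.002],[0,0.072,-0.002],[0,0.074,-0.002],[0,0.0745,-0.002],[0,0.0745,-0.002]],"rotation":[[0,0,0],[0,0,0],[0,0,0],[0,0,0],[0,0,0],[0,0,0],[0,0,0]],"grip":[1,1,1,1,1,1,1]}' ; python3 -c "
from h import *
plan([.586,.269,.0415],30.3)"
```

```text
time: 19.58
tool_pos: [0.5866, 0.2694, 0.0427]
eef_rot: [-90.0, -0.0, 30.3]
force: [-0.1, 0.0, -0.6]
grip_width: 0.337
t 19.57 pos [0.5866 0.2694 0.0427] rot [-9.001e+01 -4.000e-02  3.029e+01] w 0.337 j6 -10.9 F [-0.1  0.  -0.6]
  travel [-0.0007  0.0012 -0.    ] rot [ 0.0002 -0.0003  0.0008] rows>= 0.0
```

```bash
python3 -m jog '{"travel":[[0,0.001,0],[0,0.0015,0],[0,0.0015,0],[0,0.0015,0],[0,0.0015,0],[0,-0.04,0],[0,-0.09,0],[0,-0.09,0]],"rotation":[[0,0,0],[0,0,0],[0,0,0],[0,0,0],[0,0,0],[0,0,0],[0,0,0],[0,0,0]],"grip":[1,1,-0.1,-0.1,-0.1,-0.1,-0.1,-0.1]}' ; python3 -c "
from h import *
plan([.391,-.257,.15],30.3); snap('w12')"
```

```text
time: 20.58
tool_pos: [0.5884, 0.2701, 0.1361]
eef_rot: [-90.1, -0.4, 30.3]
force: [0.0, 0.1, -0.9]
grip_width: 0.549
t 20.57 pos [0.5884 0.2701 0.1361] rot [-90.07  -0.37  30.29] w 0.549 j6 -10.9 F [ 0.   0.1 -0.9]
  travel [-0.4362 -0.0163 -0.3556] rot [ 0.0016 -0.0002  0.0083] rows>= 9.0
```

View pics/w12.png

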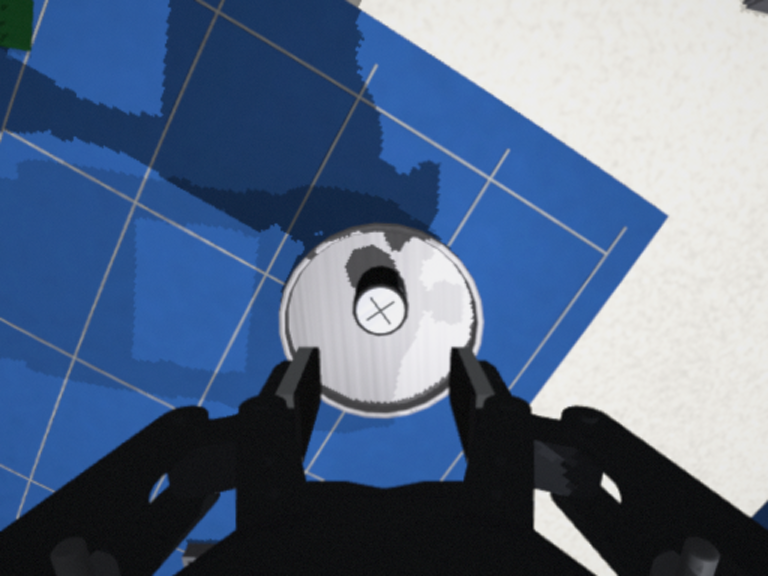

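```bash
python3 -c "
from h import *
plan([.391,-.257,.14],-10)"
```

```text
t 20.62 pos [0.5873 0.2696 0.134 ] rot [-90.04  -0.19  30.29] w 0.548 j6 -10.9 F [-1.  -0.5  0.1]
  travel [-0.4351 -0.0073 -0.3558] rot [-7.000e-04  8.953e-01  4.300e-03] rows>= 9.0
```

```bash
python3 -m jog '{"travel":[[-0.045,-0.01,-0.037],[-0.09,-0.01,-0.074],[-0.138,-0.01,-0.113],[-0.186,-0.01,-0.152],[-0.234,-0.01,-0.191],[-0.282,-0.01,-0.23],[-0.33,-0.01,-0.27],[-0.378,-0.01,-0.31],[-0.41,-0.01,-0.336],[-0.435,-0.01,-0.356],[-0.435,-0.01,-0.356],[-0.435,-0.01,-0.356]],"rotation":[[0,0.1,0],[0,0.2,0],[0,0.3,0],[0,0.4,0],[0,0.5,0],[0,0.6,0],[0,0.7,0],[0,0.8,0],[0,0.895,0],[0,0.895,0],[0,0.895,0],[0,0.895,0]],"grip":[-0.1,-0.1,-0.1,-0.1,-0.1,-0.1,-0.1,-0.1,-0.1,-0.1,-0.1,-0.1]}' ; python3 -c "
from h import *
plan([.391,-.257,.036],-10); snap('w13')"
```

```text
time: 22.12
tool_pos: [0.39, -0.2568, 0.1417]
eef_rot: [-89.9, 0.1, -10.0]
force: [0.8, -0.3, -0.3]
grip_width: 0.554
t 22.12 pos [ 0.39   -0.2568  0.1417] rot [-8.995e+01  7.000e-02 -1.001e+01] w 0.554 j6 -30.7 F [ 0.8 -0.3 -0.3]
  travel [ 1.200e-03  1.057e-01 -1.000e-04] rot [-0.0011 -0.0001 -0.0016] rows>= 1.7
```

View pics/w13.png

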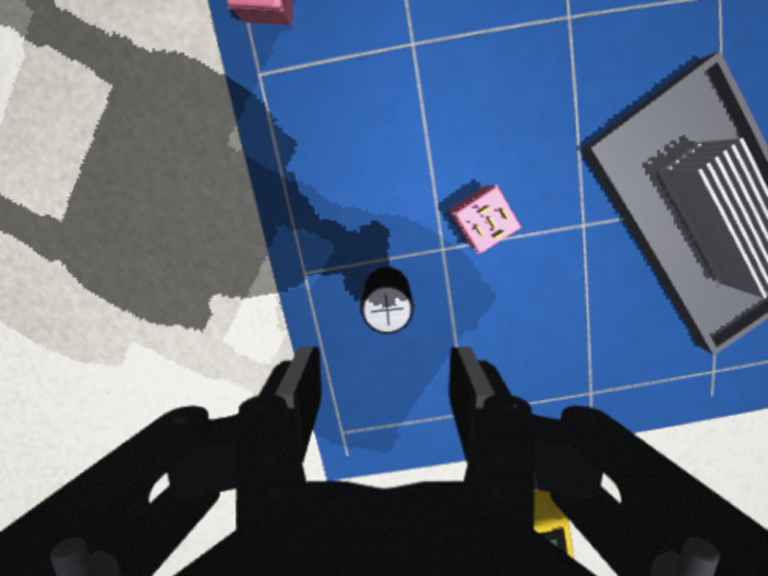

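Run:
```python
from h import *
st,p,d=load('w13')
c=at_z('wrist',[(387.5/1.5,309/1.5)],.045,st);print(c)
plan([*c[0][:2],.037],-10)
```

```text
[[ 0.39005124 -0.25942831  0.045     ]]
t 22.18 pos [ 0.3902 -0.2566  0.1418] rot [-8.996e+01  6.000e-02 -9.960e+00] w 0.553 j6 -30.7 F [-0.3  0.3 -1. ]
  travel [ 0.0005  0.1048 -0.0029] rot [-0.001   0.0009 -0.0013] rows>= 1.7
```

```bash
python3 -m jog '{"travel":[[0,0.03,-0.003],[0,0.07,-0.003],[0,0.095,-0.003],[0,0.105,-0.003],[0,0.105,-0.003],[0,0.105,-0.003],[0,0.105,-0.003],[0,0.105,-0.003],[0,0.105,-0.003]],"rotation":[[0,0,0],[0,0,0],[0,0,0],[0,0,0],[0,0,0],[0,0,0],[0,0,0],[0,0,0],[0,0,0]],"grip":[-0.1,-0.1,-0.1,-0.1,-0.1,1,1,1,1]}' 40; python3 -c "
from h import *
plan([.610,.229,.12],30.3)"
```

```text
time: 23.3
tool_pos: [0.3902, -0.2606, 0.0383]
eef_rot: [-90.0, -0.1, -10.0]
force: [1.1, 2.8, 8.5]
grip_width: 0.336
t 23.3 pos [ 0.3902 -0.2606  0.0383] rot [-9.004e+01 -8.000e-02 -9.990e+00] w 0.336 j6 -31.1 F [1.1 2.8 8.5]
  travel [ 0.1316 -0.0819  0.5203] rot [ 0.0015 -0.8954  0.0014] rows>= 8.7
```

```bash
python3 -m jog '{"travel":[[0,-0.05,0],[0.01,-0.08,0.05],[0.024,-0.083,0.105],[0.038,-0.083,0.16],[0.052,-0.083,0.215],[0.066,-0.083,0.27],[0.08,-0.083,0.325],[0.096,-0.083,0.38],[0.11,-0.083,0.435],[0.122,-0.083,0.485],[0.1316,-0.083,0.5203],[0.1316,-0.083,0.5203],[0.1316,-0.083,0.5203]],"rotation":[[0,0,0],[0,-0.1,0],[0,-0.2,0],[0,-0.3,0],[0,-0.4,0],[0,-0.5,0],[0,-0.6,0],[0,-0.7,0],[0,-0.8,0],[0,-0.895,0],[0,-0.895,0],[0,-0.895,0],[0,-0.895,0]],"grip":[1,1,1,1,1,1,1,1,1,1,1,1,1]}' ; python3 -c "
from h import *
plan([.610,.229,.044],30.3); snap('w14')"
```

```text
time: 24.92
tool_pos: [0.6092, 0.2289, 0.1206]
eef_rot: [-90.0, 0.0, 30.3]
force: [-0.3, -0.3, -0.8]
grip_width: 0.334
t 24.93 pos [0.6092 0.2289 0.1206] rot [-9.001e+01  1.000e-02  3.030e+01] w 0.334 j6 -15.0 F [-0.3 -0.3 -0.8]
  travel [ 0.0007  0.0766 -0.0003] rot [ 0.0001 -0.0001 -0.0003] rows>= 1.2
```

View pics/w14.png

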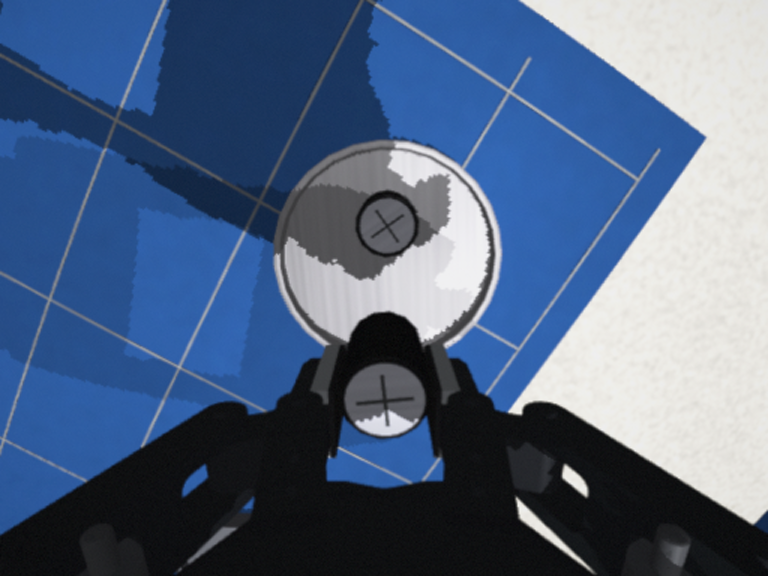

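```bash
python3 -m jog '{"travel":[[0,0.035,0],[0,0.06,0],[0,0.07,0],[0,0.074,0],[0,0.0765,0],[0,0.078,0],[0,0.078,0],[0,0.078,0]],"rotation":[[0,0,0],[0,0,0],[0,0,0],[0,0,0],[0,0,0],[0,0,0],[0,0,0],[0,0,0]],"grip":[1,1,1,1,1,1,1,1]}' ; python3 -c "
from h import *
plan([.610,.229,.042],30.3)"
```

```text
time: 25.98
tool_pos: [0.6098, 0.2292, 0.0426]
eef_rot: [-90.0, -0.0, 30.3]
force: [-0.5, 1.0, -0.9]
grip_width: 0.335
t 25.98 pos [0.6098 0.2292 0.0426] rot [-9.001e+01 -2.000e-02  3.029e+01] w 0.335 j6 -14.9 F [-0.5  1.  -0.9]
  travel [ 0.0001  0.0006 -0.0003] rot [ 0.0002 -0.0002  0.0005] rows>= 0.0
```

Lower another millimetre, open, rise clear.

```bash
python3 -m jog '{"travel":[[0,0.001,0],[0,0.001,0],[0,0.001,0],[0,0.001,0],[0,0.001,0],[0,-0.04,0],[0,-0.09,0],[0,-0.14,0],[0,-0.16,0.08],[0,-0.16,0.08],[0,-0.16,0.08],[0,-0.16,0.08]],"rotation":[[0,0,0],[0,0,0],[0,0,0],[0,0,0],[0,0,0],[0,0,0],[0,0,0],[0,0,0],[0,0,0],[0,0,0],[0,0,0],[0,0,0]],"grip":[1,1,-0.1,-0.1,-0.1,-0.1,-0.1,-0.1,-0.1,-0.1,-0.1,-0.1]}' ; python3 -c "
from h import *
plan([.610,.229,.042],30.3); snap('w15'); snap('s2','scene',crop=(120,60,380,340),scale=2.1); snap('t2','top')"
```

```text
time: 27.48
tool_pos: [0.5695, 0.2974, 0.2015]
eef_rot: [-90.0, 0.1, 30.3]
force: [-0.0, -0.1, -0.2]
grip_width: 0.55
t 27.48 pos [0.5695 0.2974 0.2015] rot [-9.001e+01  6.000e-02  3.028e+01] w 0.55 j6 -8.0 F [-0.  -0.1 -0.2]
  travel [ 0.0007  0.1595 -0.0795] rot [ 0.0003 -0.0006 -0.0014] rows>= 2.9
```

View pics/w15.png

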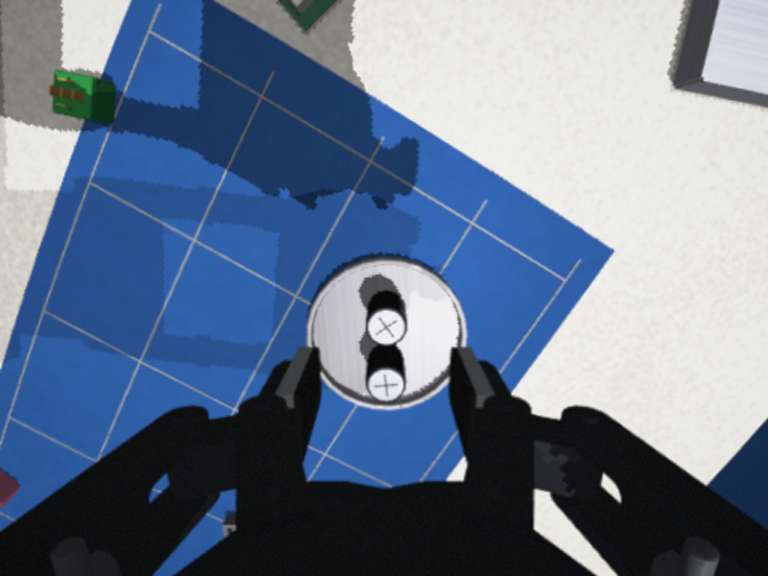

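View pics/s2.png

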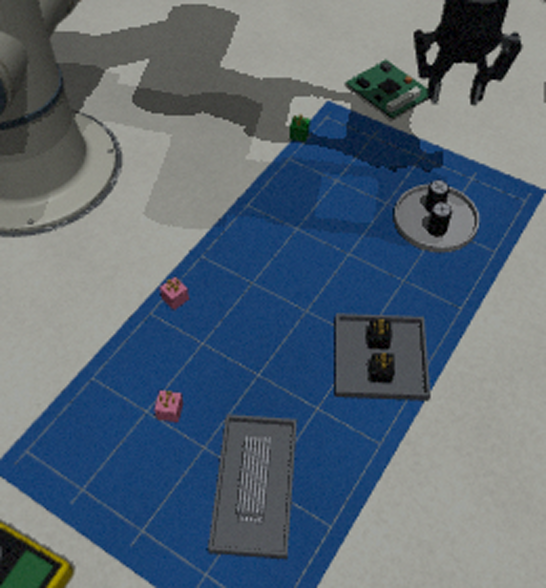

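View pics/t2.png

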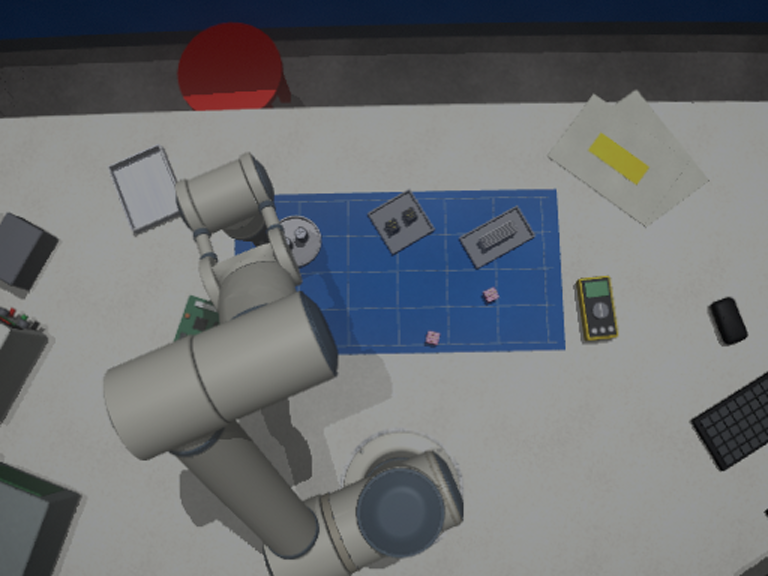

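Run:
```python
from h import *
st,p,d=load('w15'); _,_,ds=load('s2'); _,_,dt=load('t2')
px=[(386/1.5,325/1.5),(386/1.5,384/1.5)]
print('caps',at_z('wrist',px,.049,st).round(3), at_depth('wrist',px,d,st)[:,2].round(4))
g=lambda L:[(x/2.1+120,y/2.1+60) for x,y in L]
for n,L in [('relay',[(378,331),(382,366)]),('hs',[(254,478)])]: print(n,at_depth('scene',g(L),ds).round(3))
# multimeter/board before vs now in scene image
a=cv2.imread('pics/scene0.png').astype(int); b=load('s2')[1][:,:,::-1].astype(int)
D=np.abs(a-b).max(2); print('meter diff',(D[295:365,75:160]>40).sum(),'board diff',(D[85:118,280:330]>40).sum())
```

```text
caps [[0.586 0.27  0.049]
 [0.609 0.231 0.049]] [0.0498 0.0497]
relay [[ 0.631  0.003  0.038]
 [ 0.66  -0.041  0.038]]
hs [[ 0.598 -0.241  0.012]]
meter diff 0 board diff 422
```

```bash
python3 -c "
from h import *
arm.close_job(); print(arm.observe()['time'])"
```

```text
the job is handed in; nothing more can be done
the job is handed in; nothing more can be done
```

All five parts are in their trays, and I handed the job in at about 27.6 s of the 107 s allowed. The hand-in gives no verdict, so what follows rests on my own last checks.

- **Capacitors:** both stand upright in the round dish, about 23 mm either side of its centre. Their tops measured 49.7–49.8 mm above the bench; 49 mm is expected with the underside on the floor.
- **Relays:** both are in the square tray, blades up. The wrist and scene pictures show both lying level inside the walls, and the measured positions agree with where I set them down to within about 10 mm.
- **Heat sink:** it lies lengthwise near the centre of the long tray, fins up. The single depth reading I took on it fell between the fins (12 mm), so its seating rests on the wrist picture and the commanded placing height.
- **Bystanders:** the picture of the multimeter is unchanged. A pixel comparison showed differences at the circuit board. I put these down to the arm and its shadow, because by eye the board is at the same place in the picture, about (304, 102). The pink and green look-alikes were never touched.

During the first grasp the fingertips pressed on the bench with about 13.5 N, and the closing force on three of the later grasps was 8–11 N, all well under the limits. The gripper was empty and clear of everything at hand-in.

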